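Long handle for the last wheel nut

ROBOT

A 7-joint arm with a two-finger parallel gripper is mounted at the origin on a cart in front of the work surface, level with it; the furniture and walls round the work are solid. World frame = base frame: x ahead of the robot, y to its left, z up, the work surface at z = 0. Lengths are in m, angles in rad, forces in N, time in s.
With the tool pointing down it reaches from about 0.35 to 0.9 m from the base axis. Payload 19.9 kg.
Tool frame: the origin (TCP) lies at the very end of the fingers, on their centre line; the grasp point (between the pads) lies 19 mm behind it; z points along the fingers, y is the line along which they close (so a half turn about z gives the same grasp; the last joint's range is limited). The gripper opens to 85 mm and grips with 20 to 120 N. Pads are 22 mm wide; open, the fingers measure 114 mm over their backs; the gripper's body (76 mm by 85 mm) begins 54 mm behind the grasp point. The pads swing forward as they close: fully open they stand 13 mm farther back than shut.
Start: joints at [-1.29, 0.417, -0.01, 1.614, 0.005, 1.111, -0.053], TCP at [0.198, 0.593, 0.231] pointing down, gripper open.
Joint ranges: [-2.81, 2.81], [-0.39, 2.02], [-1.27, 1.25], [0.06, 2.57], [-1.19, 4.33], [0.19, 2], [-2.82, 2.82]. Speed limits (rad/s): [1.89, 1.89, 2.39, 2.39, 3.01, 3.01, 3.01].

INTERFACE

Orientations are given as a 3x3 rotation matrix whose columns are the frame's x, y, z axes.
In Python, from workcell import * gives the robot as it stands.
- The arm moves only by the tool carry_out, never from a script. Its argument "rows" is a list of rows, each a list of 4 numbers: the shift along the tool's x, y, z in mm, then the turn about the tool's z in rad. In form: [[tx, ty, tz, roll], ...]. A call has exactly 5 rows; each row is the pose to reach, as a shift and turn from the pose commanded when the call began, along the tool's axes at that moment; what a row does not reach only later rows make up. A row lasts 1/8 s, in which the tool goes at most 62.5 mm and 10.7 degrees, less where a joint would pass 70% of its speed; a pose out of reach is approached as far as the arm can. A call with a gripper value outside its range is refused whole. "fingers" is the finger opening in mm, from 0 to 85.4, set as the call begins (left out, the last holds). The fingers move at their own pace and stop on an object; "newtons" is the grip in N (left out, the last holds). Time passes only in rows, so rows that repeat a pose let the fingers close, or fill a call up. It gives the time, the measured TCP pose, the force, the opening and the grip force at its end, in the units of the state.
- state(): the state, without advancing time (a new reading comes with each control period).
- capture(name): name is "scene" or "top"; returns a dict with "image" (400x640x3 uint8, red, green, blue), "z_map" (400x640 float32, m along the optical axis (not along the pixel's ray), 0 where there is no reading), "vertical_fov" (degrees; the focal length in pixels is half the picture's height over the tangent of half this angle, whatever the lens; pixels are square), "cx", "cy" (the principal point, pixels), "k1" (the pictures are not rectified: a ray, as slopes to the right and down, at radius r is drawn at 1 + k1 r^2 times it, then the intrinsics apply), "rvec" (rotation vector, rad) and "tvec" (3), from world to camera coordinates, as OpenCV has them. Camera axes: x right, y down, z forward; pixel columns grow to the right and rows downward; lengths in m; the calibration is good to about 2 mm. A picture is of the moment at which its call begins.
- close_job(): hands the job in; it is judged then, once.
The state is a dict: "time": time; "joint_pos": joint angles; "joint_velocities": joint speeds; "tau": joint torques, N m; "ee_pos": TCP position; "eef_rot": TCP orientation; "contact_force": force on the tool from outside, world axes, zero at the start; "torque": the same for the moment, N m; "finger_gap": opening from 0.0 (shut) to 1.0 (fully open); "gripper_force": force on a finger pad.
Only numpy, scipy, OpenCV 4.12 (cv2) and the standard library are available. Lean on these libraries where they do the work, as an engineer would, in place of code of your own. Each camera call takes 0.05 s, during which the arm holds its last target. There are 200 camera calls.

TASK

Set the telescopic ring spanner down over the one wheel nut still on its hub stud, ring home on the flange, then draw its handle out until the lock button clicks out. Only then, with the long handle, turn the nut loose (anticlockwise from above) by about 40 degrees. Leave the spanner on the nut with its handle locked out, and do not disturb the adjustable wrench or the spray can.

Things in the scene. Friction and masses are not known exactly. Their poses are not given: they have to be found in the camera images.
- spanner: Loose ring spanner, about 0.63 kg, lying flat: dark steel ring, square steel tube, black rubber grip. Starts at the left or right, handle roughly toward the robot. Origin: centre of the ring at its underside; +x from the ring along the handle, +z up. Ring 57 mm wide, 20 mm thick, hexagon hole 34.4 mm across flats, two flats facing +x and -x. Lifted by the grip end its heavy ring hangs down.
- handle (a joint): Telescoping handle of the spanner, an inner tube with rubber grip: metres drawn out along +x, cannot twist. Starts unlocked between 0 and 0.018; drag 3 to 5 N (tube pulls along unless the ring is held by the nut). Somewhat over 60 mm out its lock button springs into the hole in the outer tube's top; then it is locked both ways (a few mm of play) and holds over 25 N.
- lock_button (a joint): Round 8 mm brass spring button on the inner tube, m: 0 = pressed in, hidden inside the outer tube; 0.0065 = clicked out, standing 3.5 mm proud of the tube's top through the hole at x = 114 mm of the spanner.
- grip (a point): Centre of the rubber grip, moves with the handle. Grip 80 mm long, 27 mm wide (32 mm lips at both ends), 22 mm high, underside level with the ring's underside, this point 11 mm above it. 174 mm from the ring's centre with the handle fully in. Axes as spanner.
- hub: Fixed five-stud steel hub flange, 184 mm across, 10 mm thick, flat on the bench; middle boss 58 mm wide, 42 mm high. Origin: centre, at bench level. Studs on a 65 mm radius: four bare, standing 22 mm above the flange; the fifth, on the near right side, carries the nut.
- hub_nut (a joint): The wheel nut: 0 = tight as found, grows as it is turned anticlockwise from above, rad; cannot turn below 0. Stiff, about 2.2 N m; stays where it is left.
- nut_foot (a point): Centre of the hexagon nut at its foot, on the flange, 10 mm above the bench. Nut 32 mm across flats, 25 mm high, top 7 mm tapered. Axes fixed to the nut, x square out of one flat: the spanner fits with its x axis turned from this x by any multiple of 60 degrees (about 6 degrees play each way). Once home and let go, the spanner's grip end sinks onto the bench, about 3 degrees.
- wrench_adj: Bystander: loose chromed adjustable wrench, 199 x 54 x 10 mm, lying flat; not for use. Origin at the middle of its underside.
- spray_can: Bystander: spray can, 66 mm wide, 189 mm tall, standing. Origin under its middle.
- tube (a point): Point on the spanner's outer square tube near the balance point, 60 mm along +x from the ring's centre, 11 mm above the underside: the place to carry it. Tube 22 mm wide and 22 mm high, from x = 30 to 130 mm, its underside level with the ring's. Axes as spanner.
- drawers_corner (a point): Near left foot corner of the fixed grey drawer cabinet, an obstacle at the right rear: from here it reaches 320 mm to the right, 170 mm back and 263 mm up; one of its drawers stands 45 mm further out toward the robot, up to 128 mm high. The robot starts to the right of it: go round its front, high.

How it is judged:
On the way, in this order (a step that is already met when the one before it is completed fails the run):
1. the spanner's ring sits home over the nut, on the flange, handle not yet drawn out (horizontal distance between spanner and nut_foot below 0.005 m and z of spanner in the frame of nut_foot below 0.006 m and value of joint handle below 0.05 m), for 0.2 s.
2. with the ring on the nut, the handle is drawn out until the lock button has clicked out through its hole (value of joint handle above 0.058 m and value of joint lock_button above 0.005 m and value of joint hub_nut below 0.15 rad and horizontal distance between spanner and nut_foot below 0.006 m), for 0.3 s.
3. the nut has been turned loose by 0.5 rad or more (value of joint hub_nut above 0.5 rad), for 0.1 s.
At the end, for the whole second after the job is handed in: The nut is turned anticlockwise by 0.5 to 1.1 rad, the handle is drawn out over 58 mm with the lock button out (over 5 mm of its 6.5 mm), the spanner's ring is still on the nut (centres within 6 mm, underside within 8 mm of the flange) and at rest (value of joint hub_nut between 0.5 and 1.1 rad and value of joint handle above 0.058 m and value of joint lock_button above 0.005 m and horizontal distance between spanner and nut_foot below 0.006 m and z of spanner in the frame of nut_foot below 0.008 m and linear speed of spanner below 0.02 m/s); the robot touches nothing.
It fails at once if the nut is turned before the handle has locked (value of joint hub_nut above 0.3 rad and value of joint lock_button below 0.004 m).
It fails at once if the adjustable wrench or the spray can is disturbed (distance of any of wrench_adj, spray_can from where it was at the start of the episode above 0.03 m).
It also fails if it takes over 66 s, if anything falls off the work surface, if the arm or the gripper's body presses on something with over 40 N, if the wrist force passes 120 N, or if a joint passes its speed limit or range.

## Working session

There is one attempt and no reset: what is moved stays moved. The work goes in short steps, Python scripts to look and compute and a tool call to move; the robot and the scene stay as the last step left them, time stands still between calls to the robot, and variables do not carry over. Pictures are saved under pics/ and viewed, at most 10 in all, crops included, and the job is handed in when it is done.

Besides the shell and the picture viewer there is one more tool, called after ">>>" as name(argument=value, ...) on one line, values as JSON. carry_out: Moves the arm, as the interface text tells. Its arguments: {"type":"object","properties":{"rows":{"type":"array"},"fingers":{"type":"number"},"newtons":{"type":"number"}},"required":["rows"]}

```bash
mkdir -p pics
cat > h.py <<'E'
from workcell import *
import numpy as np, cv2, pickle
def K(c):
    f=200/np.tan(np.radians(c["vertical_fov"])/2)
    return np.array([[f,0,c["cx"]],[0,f,c["cy"]],[0,0,1.]]), np.array([c["k1"],0,0,0.])
def RT(c): return cv2.Rodrigues(np.array(c["rvec"],float))[0], np.array(c["tvec"],float)
def cloud(c):
    k,d=K(c);R,t=RT(c)
    v,u=np.mgrid[0:400,0:640]
    p=cv2.undistortPoints(np.stack([u,v],-1).reshape(-1,1,2).astype(float),k,d).reshape(400,640,2)
    z=c["z_map"][...,None]
    P=np.concatenate([p*z,z],-1)
    W=(P-t)@R
    W[c["z_map"]<=0]=np.nan
    return W
def ray(c,u,v):
    k,d=K(c);R,t=RT(c)
    p=cv2.undistortPoints(np.array([[[u,v]]],float),k,d).ravel()
    return -R.T@t, R.T@np.array([p[0],p[1],1])
def atz(c,u,v,z):
    o,r=ray(c,u,v); return o+r*(z-o[2])/r[2]
def proj(c,P):
    k,d=K(c); return cv2.projectPoints(np.array(P,float).reshape(-1,1,3),np.array(c["rvec"],float),np.array(c["tvec"],float),k,d)[0].reshape(-1,2)
def save(c,n,crop=None,s=1):
    im=c["image"][...,::-1]
    if crop: x0,y0,x1,y1=crop; im=im[y0:y1,x0:x1]
    cv2.imwrite("pics/"+n,cv2.resize(im,None,fx=s,fy=s,interpolation=cv2.INTER_CUBIC))
E
python3 - <<'E'
from h import *
for n in("scene","top"):
    c=capture(n); pickle.dump(c,open(n+"0.pkl","wb")); save(c,n+"0.png",s=1.25)
    R,t=RT(c); print(n,c["vertical_fov"],c["cx"],c["cy"],c["k1"],-R.T@t,R.round(2).tolist())
s=state();print(s)
E
```

```text
scene 52.26291844647484 316.06984606715946 200.10705072670547 -0.038060113343613915 [-0.0250509  -0.81229201  0.53892864] [[0.82, -0.57, 0.02], [-0.22, -0.35, -0.91], [0.53, 0.74, -0.42]]
top 57.09560578032391 323.36655616865033 198.95207562544644 -0.08434721242775681 [0.4443455  0.01307874 1.09880699] [[-0.01, -1.0, -0.01], [-0.99, 0.02, -0.13], [0.13, 0.01, -0.99]]
{'time': 0.1, 'joint_pos': array([-1.28950184,  0.41793486, -0.01031379,  1.61409219,  0.00467834,
        1.11068642, -0.05295326]), 'joint_velocities': array([ 4.74947224e-05, -2.17798905e-03, -1.26053012e-03, -1.95893484e-03,
       -1.16580979e-04, -2.54783347e-03,  1.69934604e-03]), 'tau': array([ 8.58631738e-04, -8.65805984e+01,  6.80301916e-01, -4.35629869e+01,
        1.92766503e-02,  4.82802250e-03,  7.27338283e-05]), 'ee_pos': array([0.19816218, 0.5924368 , 0.23071908]), 'eef_rot': array([[-9.48370079e-01,  3.17165746e-01, -2.88943286e-04],
       [ 3.17165872e-01,  9.48369490e-01, -1.05799211e-03],
       [-6.15338582e-05, -1.09501101e-03, -9.99999399e-01]]), 'contact_force': array([-0.63754819, -0.30484928, -1.02890277]), 'torque': array([-0.03812373,  0.01409239,  0.04782769]), 'gripper_force': 0.0, 'finger_gap': 0.9980477448245082}
```

View pics/scene0.png

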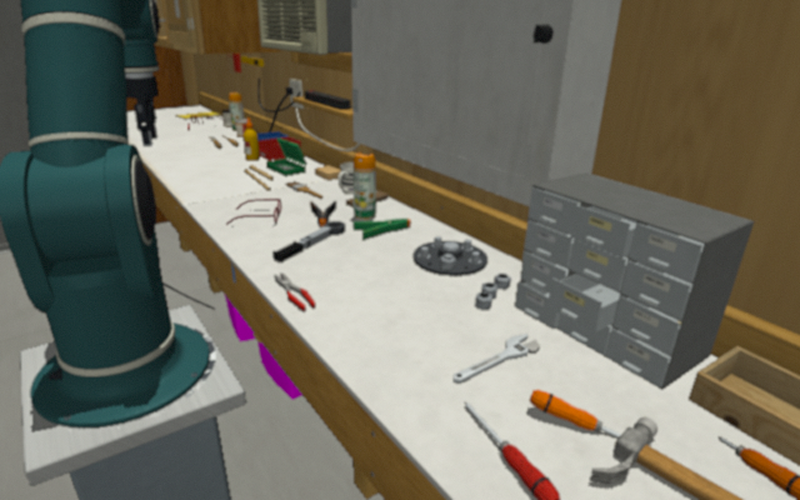

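View pics/top0.png

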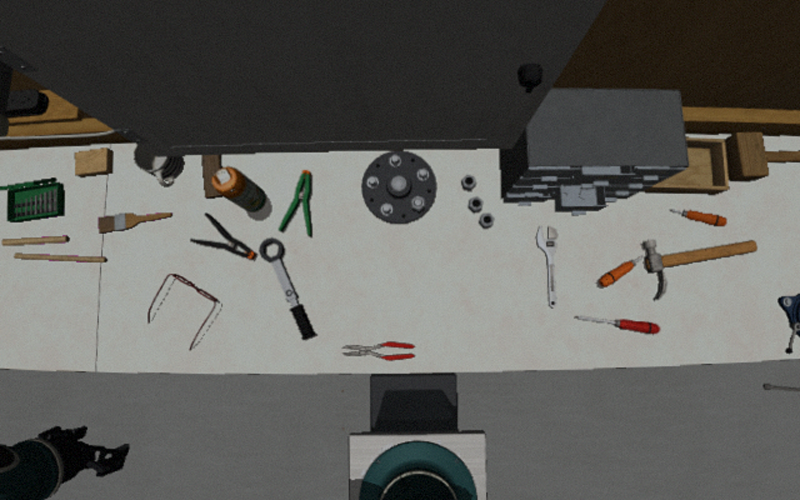

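Run:
```python
from h import *
from scipy import ndimage as N
c=pickle.load(open("top0.pkl","rb")); W=cloud(c); s=pickle.load(open("scene0.pkl","rb"));S=cloud(s)
# spanner comp
v,u=np.mgrid[0:400,0:640]
m=(W[...,2]>0.009)&(u>200)&(u<262)&(v>185)&(v<280)
l,n=N.label(m); i=np.argmax(N.sum(m,l,range(1,n+1)))+1
P=W[l==i]; print("spanner",len(P),P.min(0),P.max(0)); 
q=cv2.fitLine(P[:,:2].astype(np.float32),cv2.DIST_HUBER,0,.01,.01).ravel();d=q[:2];d=d if d[0]<0 else -d
t=(P[:,:2]-q[2:])@d; nn=np.array([-d[1],d[0]]); w=(P[:,:2]-q[2:])@nn
print("axis",q,d,np.degrees(np.arctan2(d[1],d[0])),t.min(),t.max())
for a in np.arange(t.min(),t.max(),.01):
    k=(t>=a)&(t<a+.01); print(round(a-t.min(),3),k.sum(),w[k].min().round(4),w[k].max().round(4),np.median(P[k,2]).round(4),P[k,2].max().round(4))
print("ringctr guess",q[2:]+d*(t.min()+.0285))
# same from the scene cam
sm=(S[...,2]>0.009)&(np.abs((S[...,:2]-q[2:])@nn)<.035)&((S[...,:2]-q[2:])@d>t.min()-.02)&((S[...,:2]-q[2:])@d<t.max()+.02)
Q=S[sm];tq=(Q[:,:2]-q[2:])@d;wq=(Q[:,:2]-q[2:])@nn;print("scene",len(Q),tq.min()-t.min(),tq.max()-t.min(),wq.min(),wq.max(),np.median(Q[:,2]),np.percentile(Q[:,2],98))
for n_,b in (("hub",(.4,.8,-.2,.2)),):
    k=(W[...,0]>b[0])&(W[...,0]<b[1])&(W[...,1]>b[2])&(W[...,1]<b[3])&(W[...,2]>.006)&(u>285)&(u<352)&(v<182)
    H=W[k]; print(n_,len(H),H.min(0),H.max(0)); 
    for lo,hi in((.006,.014),(.037,.046),(.03,.0365)):
        h=H[(H[:,2]>lo)&(H[:,2]<hi)];print(lo,len(h),h.min(0),h.max(0),np.median(h,0))
# obstacles
G=np.concatenate([W.reshape(-1,3),S.reshape(-1,3)]);G=G[~np.isnan(G[:,0])]
g=G[(G[:,2]>.15)&(G[:,0]>.35)&(G[:,0]<1)&(abs(G[:,1])<.5)]
for y in np.arange(-.5,.5,.1):
  k=g[(g[:,1]>=y)&(g[:,1]<y+.1)]
  for z in np.arange(.15,.9,.1):
    h=k[(k[:,2]>=z)&(k[:,2]<z+.1)]
    if len(h)>5: print("obs y%.1f z%.2f n%d xmin%.3f"%(y,z,len(h),np.percentile(h[:,0],2)),end="; ")
save(c,"hub.png",(275,110,365,190),7)
save(s,"hubs.png",(320,180,400,230),8)
```

```text
spanner 752 [0.37377869 0.23619662 0.00903308] [0.61153788 0.36750864 0.02750124]
axis [0.91177744 0.4106847  0.48984814 0.29742074] [-0.91177744 -0.4106847 ] -155.75214 -0.13187921072132042 0.1224857689047411
0.0 40 -0.0212 0.0195 0.0191 0.0232
0.01 30 -0.0256 0.0268 0.0182 0.0226
0.02 24 -0.0274 0.0273 0.0197 0.0238
0.03 25 -0.0239 0.026 0.0199 0.0224
0.04 42 -0.0218 0.0205 0.0194 0.0242
0.05 24 -0.0101 0.0114 0.0205 0.0238
0.06 24 -0.01 0.0098 0.0212 0.0259
0.07 27 -0.0099 0.0097 0.0216 0.0251
0.08 24 -0.0098 0.0097 0.0214 0.0263
0.09 26 -0.0097 0.0104 0.0201 0.0261
0.1 25 -0.0089 0.0097 0.0212 0.0259
0.11 27 -0.0093 0.0099 0.0204 0.0263
0.12 24 -0.0092 0.0097 0.0228 0.0254
0.13 24 -0.0104 0.0102 0.0207 0.0252
0.14 27 -0.0109 0.0111 0.0208 0.025
0.15 28 -0.0118 0.0115 0.02 0.0253
0.16 20 -0.0086 0.0066 0.0178 0.0225
0.17 33 -0.0141 0.0138 0.0205 0.0247
0.18 30 -0.0148 0.0122 0.0206 0.0249
0.19 35 -0.0132 0.0123 0.022 0.025
0.2 35 -0.0149 0.0124 0.021 0.0272
0.21 34 -0.0162 0.0129 0.0208 0.0248
0.22 34 -0.015 0.0124 0.021 0.027
0.23 34 -0.0139 0.0128 0.0214 0.0275
0.24 37 -0.0157 0
[... 1839 characters left out ...]
obs y0.1 z0.35 n1815 xmin0.763; obs y0.1 z0.45 n2450 xmin0.763; obs y0.1 z0.55 n2840 xmin0.763; obs y0.1 z0.65 n735 xmin0.763; obs y0.2 z0.15 n624 xmin0.764; obs y0.2 z0.25 n1291 xmin0.763; obs y0.2 z0.35 n1642 xmin0.763; obs y0.2 z0.45 n2221 xmin0.763; obs y0.2 z0.55 n2662 xmin0.763; obs y0.2 z0.65 n1025 xmin0.763; obs y0.3 z0.15 n1153 xmin0.685; obs y0.3 z0.25 n1199 xmin0.764; obs y0.3 z0.35 n1516 xmin0.764; obs y0.3 z0.45 n2050 xmin0.764; obs y0.3 z0.55 n2436 xmin0.763; obs y0.3 z0.65 n1386 xmin0.763; obs y0.4 z0.15 n660 xmin0.689; obs y0.4 z0.25 n1076 xmin0.763; obs y0.4 z0.35 n1383 xmin0.763; obs y0.4 z0.45 n1841 xmin0.764; obs y0.4 z0.55 n2171 xmin0.763; obs y0.4 z0.65 n1094 xmin0.763;
```

View pics/hub.png

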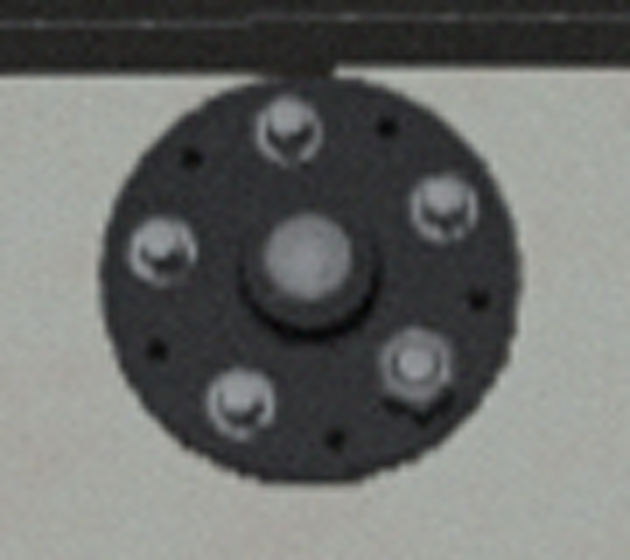

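View pics/hubs.png

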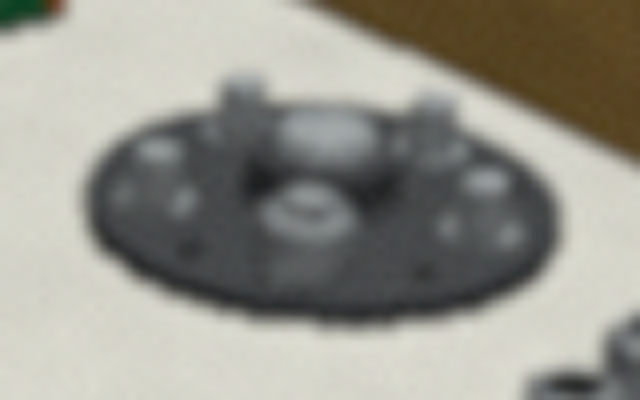

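```bash
cat > nut.py <<'E'
from h import *
def render(c,xy,th,rt,box,ss=12):
    x0,y0,x1,y1=box; h,w=(y1-y0)*ss,(x1-x0)*ss
    lab=np.zeros((h,w),np.uint8); R,t=RT(c); cam=-R.T@t
    a=th+np.radians(30+60*np.arange(6)); r=.016/np.cos(np.pi/6)
    ring=lambda rr,z,a=a: np.c_[xy[0]+rr*np.cos(a),xy[1]+rr*np.sin(a),np.full(len(a),z)]
    def fill(P,v):
        p=(proj(c,P)-[x0-.5,y0-.5])*ss
        cv2.fillConvexPoly(lab,np.round(p).astype(np.int32),v)
    B,M,T=ring(r,.010),ring(r,.028),ring(rt,.035)
    L=1
    for lo,hi in((B,M),(M,T)):
        for i in range(6):
            q=np.array([lo[i],lo[(i+1)%6],hi[(i+1)%6],hi[i]])
            if np.cross(q[1]-q[0],q[3]-q[0])@(cam-q[0])>0: fill(q,L)
            L+=1
    f=np.linspace(0,2*np.pi,40)
    fill(ring(rt,.035,f),20); fill(ring(.0085,.034,f),21)
    out=[]
    for v in np.unique(lab):
        m=(lab==v).astype(np.float32)
        out.append(cv2.GaussianBlur(cv2.resize(m,(x1-x0,y1-y0),interpolation=cv2.INTER_AREA),(0,0),.6).ravel())
    return np.array(out).T
def fit(c,img,xy,th,rt,box):
    A=render(c,xy,th,rt,box); x0,y0,x1,y1=box
    b=img[y0:y1,x0:x1].reshape(-1,3)
    A=np.c_[A,np.ones(len(A))]
    A=np.r_[A,.05*np.eye(A.shape[1])]; b=np.r_[b,np.zeros((A.shape[1],3))]
    x=np.linalg.lstsq(A,b,rcond=None)[0]; return ((A@x-b)**2).sum()
E
cat > fit.py <<'E'
from nut import *
from scipy.optimize import minimize
D={}
for n in("top","scene"):
    cs=[capture(n) for _ in range(8)]; D[n]=(cs[0],np.mean([k["image"] for k in cs],0))
pickle.dump(D,open("D.pkl","wb"))
c=D["top"][0]; g=atz(c,275+415/7,110+365/7,.035); print("guess",g, proj(D["scene"][0],[g]))
for n in D:
    c,im=D[n]; p=proj(c,[[g[0],g[1],.022]])[0]; box=(int(p[0])-9,int(p[1])-9,int(p[0])+10,int(p[1])+10)
    res=[]
    for th in np.radians(np.arange(0,60,3)):
        o=min((minimize(lambda q:fit(c,im,q[:2]+0,th,q[2],box),[g[0],g[1],rt],method="Nelder-Mead",options=dict(initial_simplex=[[g[0],g[1],rt],[g[0]+.003,g[1],rt],[g[0],g[1]+.003,rt],[g[0],g[1],rt-.002]],maxfev=60)) for rt in(.0155,)),key=lambda o:o.fun)
        res.append((o.fun,np.degrees(th),*o.x))
    res=np.array(res);print(n);print(np.c_[res[:,1],res[:,0],res[:,2:]*1000].round(1))
E
python3 fit.py
```

```text
guess [ 0.68938521 -0.01279441  0.035     ] [[357.7677383  205.91028288]]
top
[[ 0.000000e+00  5.752600e+05  6.904000e+02 -1.210000e+01  1.650000e+01]
 [ 3.000000e+00  5.747923e+05  6.905000e+02 -1.200000e+01  1.670000e+01]
 [ 6.000000e+00  5.744574e+05  6.903000e+02 -1.180000e+01  1.660000e+01]
 [ 9.000000e+00  5.745200e+05  6.903000e+02 -1.200000e+01  1.660000e+01]
 [ 1.200000e+01  5.749638e+05  6.902000e+02 -1.210000e+01  1.650000e+01]
 [ 1.500000e+01  5.753050e+05  6.904000e+02 -1.190000e+01  1.640000e+01]
 [ 1.800000e+01  5.761841e+05  6.904000e+02 -1.210000e+01  1.630000e+01]
 [ 2.100000e+01  5.775362e+05  6.904000e+02 -1.190000e+01  1.630000e+01]
 [ 2.400000e+01  5.783145e+05  6.904000e+02 -1.270000e+01  1.560000e+01]
 [ 2.700000e+01  5.746154e+05  6.899000e+02 -1.270000e+01  1.410000e+01]
 [ 3.000000e+01  5.692948e+05  6.899000e+02 -1.250000e+01  1.370000e+01]
 [ 3.300000e+01  5.664442e+05  6.899000e+02 -1.270000e+01  1.370000e+01]
 [ 3.600000e+01  5.645122e+05  6.900000e+02 -1.250000e+01  1.390000e+01]
 [ 3.900000e+01  5.639148e+05  6.899000e+02 -1.220000e+01  1.360000e+01]

[... 1205 characters left out ...]
 6.968000e+02 -6.500000e+00  1.340000e+01]
 [ 3.300000e+01  1.317841e+05  6.972000e+02 -6.200000e+00  1.360000e+01]
 [ 3.600000e+01  1.316975e+05  6.968000e+02 -6.100000e+00  1.300000e+01]
 [ 3.900000e+01  1.311740e+05  6.966000e+02 -6.200000e+00  1.320000e+01]
 [ 4.200000e+01  1.306339e+05  6.965000e+02 -6.300000e+00  1.270000e+01]
 [ 4.500000e+01  1.305800e+05  6.964000e+02 -6.300000e+00  1.290000e+01]
 [ 4.800000e+01  1.312302e+05  6.963000e+02 -6.400000e+00  1.310000e+01]
 [ 5.100000e+01  1.316394e+05  6.965000e+02 -6.000000e+00  1.330000e+01]
 [ 5.400000e+01  1.321190e+05  6.963000e+02 -6.000000e+00  1.310000e+01]
 [ 5.700000e+01  1.293933e+05  6.969000e+02 -5.800000e+00  9.000000e+00]]
```

>>> carry_out(rows=[[-50, -20, 0, -0.1], [-105, -42, 0, -0.25], [-160, -64, 0, -0.4], [-215, -85, 0, -0.55], [-270, -106, 0, -0.65]], fingers=60)

```text
time: 1.52
ee_pos: [0.422, 0.4051, 0.2315]
eef_rot: [[-0.946, -0.325, 0.0], [-0.325, 0.946, 0.0], [-0.0, 0.0, -1.0]]
contact_force: [1.0, 0.9, 0.5]
finger_gap: 0.701
gripper_force: 0.0
```

```bash
cat > go.py <<'E'
# usage: go.py x y z yaw_of_tool_y(deg)  -> shift in tool axes from measured pose
import sys
from h import *
s=state();p=np.array(s["ee_pos"]);R=np.array(s["eef_rot"])
x,y,z,a=map(float,sys.argv[1:5])
d=R.T@(np.array([x,y,z])-p)*1000
cur=np.degrees(np.arctan2(R[1,1],R[0,1]))
da=(a-cur+90)%180-90
print("t %.2f"%s["time"],"p",p.round(4),"yaw",cur.round(2),"F",np.round(s["contact_force"],1),"gap",round(s["finger_gap"]*85.4,1),"| shift",d.round(1),"roll",round(-np.radians(da),4),"tilt",R[:,2].round(4),"j",s["joint_pos"].round(2))
E
python3 go.py .5294 .3153 .1 114.25
python3 - <<'E'
from h import *
D=pickle.load(open("D.pkl","rb"))
c,im=D["top"];g=im.mean(-1)
m=np.zeros((400,640),np.uint8);m[121:182,285:352]=(g[121:182,285:352]<110)
cs=max(cv2.findContours(m,0,cv2.CHAIN_APPROX_NONE)[0],key=cv2.contourArea).reshape(-1,2)
P=np.array([atz(c,*q,.010)[:2] for q in cs if q[1]>130])
from scipy.optimize import least_squares
o=least_squares(lambda q:np.hypot(*(P-q[:2]).T)-q[2],[.74,.035,.09],loss="soft_l1",f_scale=.002);print("hub top",o.x)
W=cloud(c);S=cloud(D["scene"][0])
for n,A in(("top",W),("scene",S)):
    k=(np.hypot(A[...,0]-.738,A[...,1]-.035)<.022)&(A[...,2]>.03)&(A[...,2]<.06);print(n,"boss",A[k].mean(0),np.median(A[k],0))
    k=(np.hypot(A[...,0]-.690,A[...,1]+.012)<.02)&(A[...,2]>.031)&(A[...,2]<.05);print(n,"nut top",k.sum(),np.median(A[k],0),A[k].mean(0))
    k=(A[...,0]>.42)&(A[...,0]<.62)&(abs(A[...,1]-.05)<.08);print("bench z",np.median(A[k][:,2]))
E
```

```text
t 1.52 p [0.422  0.4051 0.2315] yaw 108.99 F [1.  0.9 0.5] gap 59.9 | shift [ -72.3 -119.9  131.5] roll -0.0919 tilt [ 3.e-04  2.e-04 -1.e+00] j [-0.8   0.35 -0.02  1.72  0.01  1.08  1.08]
hub top [0.73637426 0.03262182 0.09035356]
top boss [0.73582562 0.03392563 0.03902985] [0.73563312 0.03456644 0.0398705 ]
top nut top 80 [ 0.69018919 -0.01201205  0.03643495] [ 0.69050597 -0.01279071  0.03645239]
bench z -0.0002861218239548304
scene boss [0.73392114 0.02805469 0.03732848] [0.73327231 0.02723469 0.03844793]
scene nut top 47 [ 0.68836092 -0.0164295   0.03395282] [ 0.68953157 -0.01630934  0.0349399 ]
bench z -0.0010216462469159677
```

>>> carry_out(rows=[[-36, -60, 40, -0.046], [-72, -120, 80, -0.092], [-72, -120, 130, -0.092], [-72, -120, 170, -0.092], [-72, -120, 175, -0.092]])

```text
time: 2.15
ee_pos: [0.526, 0.3145, 0.0534]
eef_rot: [[-0.914, -0.406, -0.005], [-0.406, 0.914, -0.003], [0.006, -0.001, -1.0]]
contact_force: [1.0, 0.3, 1.2]
finger_gap: 0.701
gripper_force: 0.0
```

```bash
python3 go.py .5294 .3153 .004 114.25
python3 - <<'E'
from h import *
c=capture("top");save(c,"g.png",(200,170,280,280),5)
E
```

```text
t 2.15 p [0.526  0.3145 0.0534] yaw 113.97 F [1.  0.3 1.2] gap 59.9 | shift [-3.7 -0.6 49.3] roll -0.0048 tilt [-0.0046 -0.0032 -1.    ] j [-0.6   0.61  0.01  1.76 -0.01  0.77  1.41]
```

View pics/g.png

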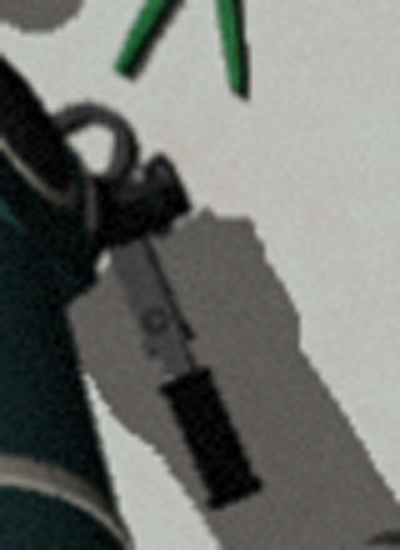

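The picture shows the gripper above the tube (about (140,210) in the crop), with the ring hole at (95,140) still visible; the alignment looks right.

>>> carry_out(rows=[[0, 0, 20, 0], [0, 0, 40, 0], [0, 0, 52, 0], [0, 0, 52, 0], [0, 0, 52, 0]])

```text
time: 2.82
ee_pos: [0.5277, 0.3162, 0.0048]
eef_rot: [[-0.913, -0.407, 0.001], [-0.407, 0.913, 0.0], [-0.001, 0.0, -1.0]]
contact_force: [-0.0, 0.3, -0.2]
finger_gap: 0.698
gripper_force: 0.0
```

>>> carry_out(rows=[[0, 0, 0, 0], [0, 0, 0, 0], [0, 0, 0, 0], [0, 0, 0, 0], [0, 0, 0, 0]], fingers=0, newtons=70)

```text
time: 3.45
ee_pos: [0.5276, 0.3163, 0.0049]
eef_rot: [[-0.913, -0.407, 0.0], [-0.407, 0.913, 0.0], [-0.001, 0.0, -1.0]]
contact_force: [-2.1, -0.6, 7.4]
finger_gap: 0.236
gripper_force: 69.7
```

```bash
python3 go.py .5294 .3153 .08 114.25
```

```text
t 3.45 p [0.5276 0.3163 0.0049] yaw 114.02 F [-2.1 -0.6  7.4] gap 20.1 | shift [ -1.3  -1.6 -75.1] roll -0.0039 tilt [ 5.e-04  4.e-04 -1.e+00] j [-0.6   0.69  0.01  1.77 -0.01  0.68  1.41]
```

>>> carry_out(rows=[[0, 0, -25, 0], [0, 0, -50, 0], [0, 0, -75, 0], [0, 0, -80, 0], [0, 0, -80, 0]])

```text
time: 4.08
ee_pos: [0.5271, 0.3158, 0.0837]
eef_rot: [[-0.913, -0.407, -0.0], [-0.407, 0.913, -0.0], [0.001, -0.0, -1.0]]
contact_force: [-0.2, -0.1, -5.3]
finger_gap: 0.238
gripper_force: 70.3
```

```bash
python3 go.py .633 .0096 .085 69
python3 - <<'E'
from h import *
for n in("top","scene"):
    W=cloud(capture(n)); p=np.array(state()["ee_pos"]);a=np.radians(114.02-90);d=np.array([np.cos(a),np.sin(a)]);nn=np.array([-d[1],d[0]])
    t=(W[...,:2]-p[:2])@d; w=(W[...,:2]-p[:2])@nn
    for lo,hi in((.03,.095),(-.09,-.03),(-.2,-.1)):
        k=(t>lo)&(t<hi)&(abs(w)<.035)&(W[...,2]>.04)&(W[...,2]<.15)
        if k.sum(): print(n,lo,k.sum(),np.percentile(t[k],[1,99]),np.percentile(w[k],[1,50,99]),np.percentile(W[k][:,2],[5,50,95]))
E
```

```text
t 4.08 p [0.5271 0.3158 0.0837] yaw 114.02 F [-0.2 -0.1 -5.3] gap 20.3 | shift [  27.9 -322.8   -1.2] roll 0.7857 tilt [-5.e-04 -4.e-04 -1.e+00] j [-0.6   0.57  0.01  1.75 -0.01  0.82  1.41]
top 0.03 125 [0.03828014 0.09091413] [-0.03001284 -0.01856126  0.00317314] [0.08322479 0.09739926 0.10014111]
top -0.09 185 [-0.08923373 -0.03089167] [-0.01500888 -0.00402125  0.00959393] [0.08453185 0.09903756 0.10265763]
top -0.2 251 [-0.16462942 -0.10022763] [-0.01537502 -0.00370943  0.01138379] [0.09108301 0.10008599 0.10405223]
scene 0.03 130 [0.03212732 0.08919073] [-0.03081311 -0.01535769  0.01810619] [0.07910435 0.09168674 0.09768784]
scene -0.09 127 [-0.08915253 -0.03074172] [-0.01817772 -0.01101404  0.01020115] [0.08025853 0.09468607 0.10050279]
scene -0.2 194 [-0.16512106 -0.10112561] [-0.01830975 -0.01198084  0.01142253] [0.08144061 0.09415717 0.1008573 ]
```

>>> carry_out(rows=[[2, -25, 0, 0.06], [5, -65, 0, 0.16], [9, -105, 0, 0.26], [12, -145, 0, 0.36], [16, -185, 0, 0.46]])

```text
time: 4.8
ee_pos: [0.5882, 0.1382, 0.0836]
eef_rot: [[-0.999, 0.046, -0.001], [0.046, 0.999, -0.001], [0.001, -0.001, -1.0]]
contact_force: [1.6, 0.8, -4.9]
finger_gap: 0.239
gripper_force: 70.2
```

```bash
python3 go.py .633 .0096 .085 69
```

```text
t 4.80 p [0.5882 0.1382 0.0836] yaw 87.37 F [ 1.6  0.8 -4.9] gap 20.4 | shift [ -50.6 -126.4   -1.4] roll 0.3206 tilt [-9.e-04 -7.e-04 -1.e+00] j [-0.39  0.56  0.14  1.78 -0.11  0.81  1.33]
```

>>> carry_out(rows=[[-16, -40, 0, 0.1], [-32, -80, 0, 0.2], [-46, -115, 0, 0.28], [-50, -128, 0, 0.32], [-50, -128, 0, 0.32]])

```text
time: 5.42
ee_pos: [0.6325, 0.0092, 0.0837]
eef_rot: [[-0.935, 0.355, -0.001], [0.355, 0.935, -0.001], [0.001, -0.001, -1.0]]
contact_force: [-0.9, 0.8, -5.2]
finger_gap: 0.239
gripper_force: 70.2
```

>>> carry_out(rows=[[0, 0, 0, 0], [0, 0, 0, 0], [0, 0, 0, 0], [0, 0, 0, 0], [0, 0, 0, 0]])

```text
time: 6.05
ee_pos: [0.6329, 0.0107, 0.0843]
eef_rot: [[-0.936, 0.353, 0.0], [0.353, 0.936, -0.0], [-0.0, -0.0, -1.0]]
contact_force: [-0.3, -1.2, -5.9]
finger_gap: 0.234
gripper_force: 70.2
```

```bash
python3 go.py .633 .0096 .085 69
python3 - <<'E'
from h import *
D={}
for n in("top","scene"):
    cs=[capture(n) for _ in range(4)]; c=cs[0]; c["image"]=np.mean([k["image"] for k in cs],0).astype(np.uint8); D[n]=c
pickle.dump(D,open("D1.pkl","wb"))
a=np.hstack([cv2.resize(D["top"]["image"][125:225,280:380],(400,400),interpolation=2),cv2.resize(D["scene"]["image"][150:250,300:400],(400,400),interpolation=2)])
cv2.imwrite("pics/hover.png",a[...,::-1])
E
```

```text
t 6.05 p [0.6329 0.0107 0.0843] yaw 69.34 F [-0.3 -1.2 -5.9] gap 20.0 | shift [-0.5 -1.  -0.7] roll 0.0059 tilt [ 1.e-04 -1.e-04 -1.e+00] j [-0.24  0.61  0.23  1.71 -0.18  0.85  1.28]
```

View pics/hover.png

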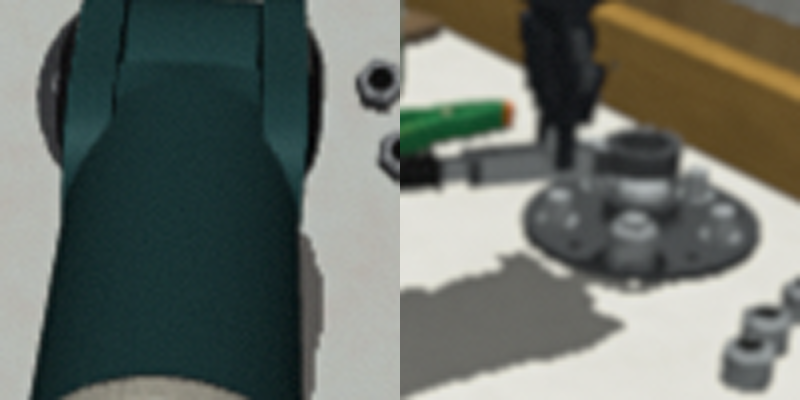

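The scene view (right half) shows the ring hovering at (644,147), slightly right of and behind the nut at (634,228). The arm hides the nut in the top view, so I'll fit ring and hub in the scene camera.

```bash
cat > rf.py <<'E'
from nut import *
from scipy.optimize import minimize
F=np.linspace(0,2*np.pi,72,endpoint=False)
def circ(xy,r,z): return np.c_[xy[0]+r*np.cos(F),xy[1]+r*np.sin(F),np.full(72,z)]
def hexa(xy,th,z): 
    a=th+np.radians(30+60*np.arange(6));r=.0172/np.cos(np.pi/6);return np.c_[xy[0]+r*np.cos(a),xy[1]+r*np.sin(a),np.full(6,z)]
def basis(c,polys,box,ss=10,blur=.6):
    x0,y0,x1,y1=box;lab=np.zeros(((y1-y0)*ss,(x1-x0)*ss),np.uint8)
    for v,P in polys:
        p=np.round((proj(c,P)-[x0-.5,y0-.5])*ss).astype(np.int32)
        cv2.fillConvexPoly(lab,cv2.convexHull(p),int(v))
    return np.array([cv2.GaussianBlur(cv2.resize((lab==v).astype(np.float32),(x1-x0,y1-y0),interpolation=cv2.INTER_AREA),(0,0),blur).ravel() for v in np.unique(lab)]).T
def cost(c,im,polys,box):
    A=basis(c,polys,box);b=im[box[1]:box[3],box[0]:box[2]].reshape(-1,3).astype(float)
    r=A@np.linalg.lstsq(A,b,rcond=None)[0]-b; return np.abs(r).sum()
def nm(f,x0,st): return minimize(f,x0,method="Nelder-Mead",options=dict(initial_simplex=[x0]+[np.array(x0)+np.eye(len(x0))[i]*st[i] for i in range(len(x0))],maxfev=200))
def hubpolys(xy): return [(1,np.r_[circ(xy,.092,0),circ(xy,.092,.01)]),(2,circ(xy,.092,.01)),(3,np.r_[circ(xy,.029,.01),circ(xy,.029,.042)]),(4,circ(xy,.029,.042))]
def ringpolys(xy,z,th): # z underside, th axis
    d=np.array([np.cos(th),np.sin(th)]);n=np.array([-d[1],d[0]])
    c4=[np.r_[np.array(xy)+d*t+n*w,z+h] for t in(.024,.04) for w in(-.011,.011) for h in(0,.022)]
    return [(5,np.array(c4)),(1,np.r_[circ(xy,.0285,z),circ(xy,.0285,z+.02)]),(2,circ(xy,.0285,z+.02)),(3,hexa(xy,th,z+.02))]
E
python3 - <<'E'
from rf import *
D=pickle.load(open("D.pkl","rb"))
def bx(c,P,m):
    p=proj(c,P);return (*(p.min(0)-m).astype(int),*(p.max(0)+m).astype(int))
hub={}
for n in D:
    c,im=D[n]; b=bx(c,circ((.7365,.0335),.092,.005),5)
    if n=="top": b=(b[0],124,b[2],b[3])
    o=nm(lambda q:cost(c,im,hubpolys(q),b),[.7365,.0335],[.005,.005]);print("hub",n,o.x,o.fun);hub[n]=o.x
c=pickle.load(open("D1.pkl","rb"))["scene"]
for z in(.076,.0795,.083):
    b=bx(c,np.r_[circ((.690,-.011),.0285,z),circ((.69,-.011),.0285,z+.02)],(3,2))
    o=nm(lambda q:cost(c,c["image"],ringpolys(q,z,np.radians(159.3)),b),[.690,-.011],[.005,.005]);print("ring scene",z,o.x,o.fun)
im,=[D["scene"][1]];c=D["scene"][0]
b=bx(c,np.r_[circ((.69,-.012),.018,.010),circ((.69,-.012),.018,.035)],2)
for th in(30,36,39,42,45):
    o=nm(lambda q:fit(c,im,q,np.radians(th),.0136,b),[.690,-.012],[.004,.004]);print("nut scene",th,o.x,o.fun)
E
```

```text
hub top [0.73592745 0.03299109] 155979.27786889693
hub scene [0.74154181 0.03746397] 151449.98389625354
ring scene 0.076 [ 0.69875019 -0.00339748] 37335.68005262249
ring scene 0.0795 [ 0.69300679 -0.00904341] 42647.47713628571
ring scene 0.083 [ 0.68274055 -0.02184815] 44428.26985938747
nut scene 30 [ 0.69700728 -0.00610434] 69223.9913902891
nut scene 36 [ 0.69620053 -0.00628045] 68310.6284985815
nut scene 39 [ 0.69640915 -0.00595367] 68233.99372964037
nut scene 42 [ 0.69646947 -0.00633277] 68044.63217033222
nut scene 45 [ 0.69579449 -0.00668784] 68044.31025190809
```

>>> carry_out(rows=[[0, 0, 10, 0], [0, 0, 20, 0], [0, 0, 30, 0], [0, 0, 38, 0], [0, 0, 38, 0]])

```text
time: 7.08
ee_pos: [0.6324, 0.0105, 0.0455]
eef_rot: [[-0.936, 0.353, -0.001], [0.353, 0.936, -0.0], [0.001, -0.001, -1.0]]
contact_force: [0.3, 0.3, -5.1]
finger_gap: 0.238
gripper_force: 70.1
```

```bash
python3 go.py .633 .0096 .045 69
cat > rs.py <<'E'
from rf import *
cs=[capture("scene") for _ in range(4)];c=cs[0];im=np.mean([k["image"] for k in cs],0)
s=state();p=s["ee_pos"];z0=p[2]-.0049;R=s["eef_rot"];th=np.arctan2(R[1,1],R[0,1])+np.pi/2
rc=p[:2]-.061*np.array([np.cos(th),np.sin(th)]);print("FK ring",rc,z0)
for z in(z0-.002,z0,z0+.002):
    q=proj(c,np.r_[circ(rc,.0285,z),circ(rc,.0285,z+.02)]);b=(*(q.min(0)-[3,2]).astype(int),*(q.max(0)+[4,3]).astype(int))
    o=nm(lambda x:cost(c,im,ringpolys(x,z,th),b),list(rc+[.005,.004]),[.005,.005]);print("ring",z.round(4),o.x.round(4),o.fun)
c["image"]=im.clip(0,255).astype(np.uint8);save(c,"low.png",(315,170,395,230),8)
E
python3 rs.py
```

```text
t 7.08 p [0.6324 0.0105 0.0455] yaw 69.33 F [ 0.3  0.3 -5.1] gap 20.3 | shift [-0.9 -0.7  0.5] roll 0.0057 tilt [-1.2e-03 -2.0e-04 -1.0e+00] j [-0.23  0.66  0.22  1.72 -0.19  0.78  1.29]
FK ring [ 0.69015473 -0.01095437] 0.04178622148930268
ring 0.0398 [ 0.6983 -0.0115] 37971.89290989342
ring 0.0418 [ 0.6955 -0.0157] 36017.008352529854
ring 0.0438 [ 0.6926 -0.0186] 44201.57230813044
```

View pics/low.png

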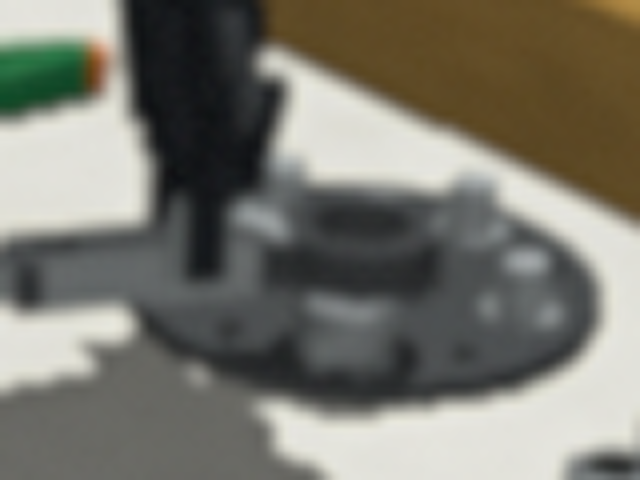

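The crop shows the ring (centre about (352,250)) just above the nut (centre about (350,340)), so they line up sideways. I'll lower it onto the nut carefully.

>>> carry_out(rows=[[0, 0, 3, 0], [0, 0, 6, 0], [0, 0, 9, 0], [0, 0, 12, 0], [0, 0, 12, 0]])

```text
time: 7.9
ee_pos: [0.6326, 0.0106, 0.034]
eef_rot: [[-0.936, 0.353, -0.001], [0.353, 0.936, -0.0], [0.001, -0.0, -1.0]]
contact_force: [-0.7, 0.0, -5.8]
finger_gap: 0.237
gripper_force: 70.2
```

```bash
python3 go.py .633 .0096 .015 69
```

```text
t 7.90 p [0.6326 0.0106 0.034 ] yaw 69.33 F [-0.7  0.  -5.8] gap 20.2 | shift [-0.8 -0.8 19. ] roll 0.0057 tilt [-7.e-04 -1.e-04 -1.e+00] j [-0.22  0.68  0.22  1.73 -0.2   0.76  1.3 ]
```

>>> carry_out(rows=[[0, 0, 1, 0], [0, 0, 2, 0], [0, 0, 3, 0], [0, 0, 4, 0], [0, 0, 4, 0]])

```text
time: 8.52
ee_pos: [0.6325, 0.011, 0.0311]
eef_rot: [[-0.936, 0.353, -0.001], [0.353, 0.936, 0.001], [0.001, 0.0, -1.0]]
contact_force: [-13.6, 1.8, 13.0]
finger_gap: 0.245
gripper_force: 72.8
```

```bash
python3 go.py .633 .0096 .015 69; python3 -c "
from h import *
print(state()['torque'])"
```

```text
t 8.53 p [0.6325 0.011  0.0311] yaw 69.34 F [-13.6   1.8  13. ] gap 20.9 | shift [-1.  -1.1 16.1] roll 0.0059 tilt [-7.e-04  5.e-04 -1.e+00] j [-0.22  0.68  0.21  1.73 -0.2   0.76  1.3 ]
[ 0.30724953  2.11492858 -0.0712159 ]
```

>>> carry_out(rows=[[0.4, -0.1, -1, 0], [0.8, -0.3, -1, 0], [1.4, -0.5, -1, 0], [1.4, -0.5, 0, 0], [1.4, -0.5, 1, 0]])

```text
time: 9.15
ee_pos: [0.6317, 0.0109, 0.03]
eef_rot: [[-0.936, 0.353, 0.001], [0.353, 0.936, 0.0], [-0.001, 0.001, -1.0]]
contact_force: [-8.0, 4.2, 11.8]
finger_gap: 0.238
gripper_force: 72.6
```

```bash
python3 go.py .633 .0096 .015 69; python3 -c "
from h import *
print(state()['torque'])"
```

```text
t 9.15 p [0.6317 0.0109 0.03  ] yaw 69.34 F [-8.   4.2 11.8] gap 20.3 | shift [-1.7 -0.8 15. ] roll 0.0059 tilt [ 7.e-04  3.e-04 -1.e+00] j [-0.22  0.68  0.21  1.73 -0.2   0.75  1.3 ]
[0.67344165 1.17919844 0.09924676]
```

>>> carry_out(rows=[[0.4, 0, 0, 0], [0.8, 0, 0, 0], [1.2, 0, 0, 0], [1.2, 0, 1, 0], [1.2, 0, 2, 0]])

```text
time: 9.78
ee_pos: [0.6311, 0.0112, 0.0282]
eef_rot: [[-0.936, 0.353, 0.002], [0.353, 0.936, 0.0], [-0.002, 0.001, -1.0]]
contact_force: [-4.8, 3.3, 10.0]
finger_gap: 0.237
gripper_force: 72.6
```

```bash
python3 go.py .633 .0096 .015 69; python3 -c "
from h import *
print(state()['torque'])"
```

```text
t 9.78 p [0.6311 0.0112 0.0282] yaw 69.34 F [-4.8  3.3 10. ] gap 20.2 | shift [-2.4 -0.8 13.2] roll 0.0059 tilt [ 1.8e-03  2.0e-04 -1.0e+00] j [-0.22  0.68  0.21  1.73 -0.2   0.75  1.3 ]
[0.37246503 0.43699572 0.08499207]
```

>>> carry_out(rows=[[0.4, 0, 1, 0], [0.7, 0, 2, 0], [0.7, 0, 3, 0], [0.7, 0, 4, 0], [0.7, 0, 4, 0]])

```text
time: 10.4
ee_pos: [0.6305, 0.0115, 0.0253]
eef_rot: [[-0.936, 0.353, 0.002], [0.353, 0.936, 0.001], [-0.002, 0.001, -1.0]]
contact_force: [-12.7, 3.3, 31.6]
finger_gap: 0.236
gripper_force: 75.9
```

```bash
python3 go.py .633 .0096 .015 69; python3 -c "
from h import *
print(state()['torque'])"
```

```text
t 10.40 p [0.6305 0.0115 0.0253] yaw 69.33 F [-12.7   3.3  31.6] gap 20.1 | shift [-3.  -0.9 10.3] roll 0.0058 tilt [ 1.9e-03  6.0e-04 -1.0e+00] j [-0.22  0.69  0.21  1.74 -0.2   0.74  1.3 ]
[ 4.26609904e-01  2.25612314e+00 -3.66771820e-04]
```

Run:
```python
from h import *
cs=[capture("scene") for _ in range(4)];c=cs[0];c["image"]=np.mean([k["image"] for k in cs],0).astype(np.uint8);save(c,"low2.png",(300,170,400,230),8)
W=np.nanmean([cloud(k) for k in cs],0)
a=np.radians(159.34);d=np.array([np.cos(a),np.sin(a)]);n=np.array([-d[1],d[0]]);o=np.array([.6893,-.0103])
t=(W[...,:2]-o)@d;w=(W[...,:2]-o)@n
for lo in np.arange(-.04,.26,.02):
    k=(t>lo)&(t<lo+.02)&(abs(w)<.03)&(W[...,2]>.008)&(W[...,2]<.06)
    if k.sum()>3: print(round(lo,2),k.sum(),np.percentile(W[k][:,2],[50,80,95]).round(4))
```

```text
-0.04 81 [0.031  0.05   0.0514]
-0.02 134 [0.0386 0.0469 0.0491]
0.0 139 [0.0344 0.0454 0.0467]
0.02 95 [0.0351 0.0447 0.0457]
0.04 59 [0.0397 0.0477 0.0572]
0.06 109 [0.0401 0.0502 0.0576]
0.08 74 [0.0327 0.0378 0.0387]
0.1 69 [0.0315 0.035  0.0364]
0.12 64 [0.0264 0.0303 0.034 ]
0.14 64 [0.0265 0.0301 0.0313]
0.16 69 [0.0235 0.0277 0.0289]
0.18 66 [0.0221 0.0249 0.0259]
0.2 60 [0.0207 0.0227 0.0237]
0.22 17 [0.0192 0.0215 0.0223]
```

View pics/low2.png

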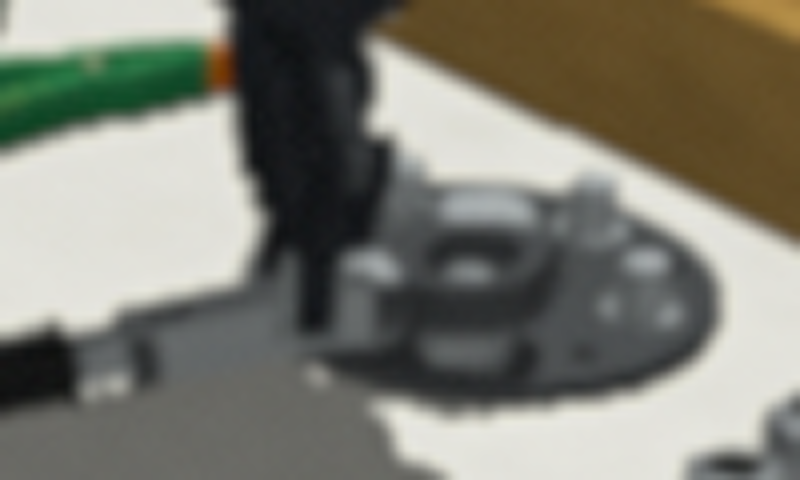

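The crop shows the ring caught high on the nut. The nut top is visible in the hole at (470,270), and the handle tilts about 6° with its grip end on the bench. I'll release so it can settle, then look at the tilt.

>>> carry_out(rows=[[0, 0, 0, 0], [0, 0, 0, 0], [0, 0, 0, 0], [0, 0, 0, 0], [0, 0, 0, 0]], fingers=34)

```text
time: 11.22
ee_pos: [0.6296, 0.0113, 0.0232]
eef_rot: [[-0.936, 0.353, -0.0], [0.353, 0.936, -0.0], [0.0, -0.0, -1.0]]
contact_force: [-0.3, -0.2, 0.4]
finger_gap: 0.4
gripper_force: 0.0
```

```bash
cat > prof.py <<'E'
from h import *
import sys
s=state()
print("t",s["time"],"p",s["ee_pos"].round(4),"F",s["contact_force"].round(1),"gap",round(s["finger_gap"]*85.4,1))
cs=[capture("scene") for _ in range(4)];W=np.nanmean([cloud(k) for k in cs],0)
a0=float(sys.argv[1]);o=np.array([.6893,-.0103])
# handle axis from points far along
a=np.radians(a0)
for _ in range(3):
    d=np.array([np.cos(a),np.sin(a)]);n=np.array([-d[1],d[0]])
    t=(W[...,:2]-o)@d;w=(W[...,:2]-o)@n
    k=(t>.1)&(t<.22)&(abs(w)<.025)&(W[...,2]>.012)&(W[...,2]<.06)
    tops=[]
    for lo in np.arange(.1,.22,.01):
        m=k&(t>lo)&(t<lo+.01)
        if m.sum()>5: tops.append([lo+.005,(w[m].min()+w[m].max())/2])
    T=np.array(tops);g=np.polyfit(T[:,0],T[:,1],1);a+=np.arctan(g[0])
print("axis deg (scene)",np.degrees(a)%360)
Z=[]
for lo in np.arange(-.03,.24,.03):
    k=(t>lo)&(t<lo+.03)&(abs(w)<.03)&(W[...,2]>.008)&(W[...,2]<.055)
    if k.sum()>9: Z.append((round(lo+.015,3),np.percentile(W[k][:,2],90).round(4)))
print(Z)
E
python3 prof.py 159.3
```

```text
t 11.225 p [0.6296 0.0113 0.0232] F [-0.3 -0.2  0.4] gap 34.1
axis deg (scene) 160.27292898130247
[(np.float64(-0.015), np.float64(0.0507)), (np.float64(0.015), np.float64(0.0467)), (np.float64(0.045), np.float64(0.0464)), (np.float64(0.075), np.float64(0.051)), (np.float64(0.105), np.float64(0.0373)), (np.float64(0.135), np.float64(0.0326)), (np.float64(0.165), np.float64(0.0298)), (np.float64(0.195), np.float64(0.0256)), (np.float64(0.225), np.float64(0.0227))]
```

>>> carry_out(rows=[[0, 0, 0, 0], [0, -2, 0, -0.033], [0, -4, 0, -0.066], [0, -6, 0, -0.098], [0, -7.5, 0, -0.12]], fingers=23)

```text
time: 12.05
ee_pos: [0.6269, 0.0042, 0.0233]
eef_rot: [[-0.972, 0.237, 0.0], [0.237, 0.972, 0.0], [-0.0, 0.0, -1.0]]
contact_force: [1.3, 2.5, -0.4]
finger_gap: 0.267
gripper_force: 1.6
```

```bash
python3 prof.py 165
```

```text
t 12.05 p [0.6269 0.0042 0.0233] F [ 1.3  2.5 -0.4] gap 22.8
axis deg (scene) 167.22485591088397
[(np.float64(-0.015), np.float64(0.051)), (np.float64(0.015), np.float64(0.0467)), (np.float64(0.045), np.float64(0.0457)), (np.float64(0.075), np.float64(0.0506)), (np.float64(0.105), np.float64(0.0374)), (np.float64(0.135), np.float64(0.033)), (np.float64(0.165), np.float64(0.0297)), (np.float64(0.195), np.float64(0.0259)), (np.float64(0.225), np.float64(0.0229))]
```

>>> carry_out(rows=[[0, 3.7, 0, 0.06], [-0.4, 7.3, 0, 0.12], [-1, 11, 0, 0.18], [-1.8, 14.5, 0, 0.24], [-2.7, 18, 0, 0.3]])

```text
time: 12.88
ee_pos: [0.6334, 0.0202, 0.0231]
eef_rot: [[-0.856, 0.517, -0.001], [0.517, 0.856, -0.001], [0.0, -0.001, -1.0]]
contact_force: [-2.2, -2.3, 0.7]
finger_gap: 0.271
gripper_force: 1.6
```

```bash
python3 prof.py 150
```

```text
t 12.875 p [0.6334 0.0202 0.0231] F [-2.2 -2.3  0.7] gap 23.1
axis deg (scene) 149.98427414834617
[(np.float64(-0.015), np.float64(0.0345)), (np.float64(0.015), np.float64(0.0324)), (np.float64(0.045), np.float64(0.0417)), (np.float64(0.075), np.float64(0.0494)), (np.float64(0.105), np.float64(0.0286)), (np.float64(0.135), np.float64(0.026)), (np.float64(0.165), np.float64(0.025)), (np.float64(0.195), np.float64(0.0237)), (np.float64(0.225), np.float64(0.0225))]
```

The ring top dropped to about 0.031 and the tilt is now about 3°, so the ring is home. Next I'll move back to the grip.

>>> carry_out(rows=[[0, 0, 0, 0], [0, 0, 0, 0], [0, 0, 0, 0], [0, 0, -25, 0], [0, 0, -60, 0]], fingers=60)

```text
time: 13.7
ee_pos: [0.6333, 0.0211, 0.0833]
eef_rot: [[-0.857, 0.515, -0.002], [0.515, 0.857, -0.0], [0.001, -0.001, -1.0]]
contact_force: [0.4, 1.1, -0.2]
finger_gap: 0.704
gripper_force: 0.0
```

>>> carry_out(rows=[[40, 0, -60, 0], [80, 0, -60, 0], [160, 0, -60, 0], [230, 0, -60, 0], [240, 0, -60, 0]])

```text
time: 14.32
ee_pos: [0.4258, 0.146, 0.1435]
eef_rot: [[-0.858, 0.513, -0.0], [0.513, 0.858, 0.001], [0.0, 0.0, -1.0]]
contact_force: [0.8, -0.2, 0.6]
finger_gap: 0.706
gripper_force: 0.0
```

```bash
cat > axis.py <<'E'
from h import *
c=capture("top")
W=np.nanmean([cloud(capture("top")) for _ in range(4)],0)
o=np.array([.690,-.012]);a=np.radians(float(__import__('sys').argv[1]))
for _ in range(4):
    d=np.array([np.cos(a),np.sin(a)]);n=np.array([-d[1],d[0]])
    t=(W[...,:2]-o)@d;w=(W[...,:2]-o)@n;T=[]
    for lo in np.arange(.04,.33,.01):
        m=(t>lo)&(t<lo+.01)&(abs(w)<.03)&(W[...,2]>.012)&(W[...,2]<.045)
        if m.sum()>8: T.append([lo+.005,(w[m].min()+w[m].max())/2,w[m].max()-w[m].min(),np.median(W[m][:,2])])
    T=np.array(T)
    if len(T)<3: break
    g=np.polyfit(T[:,0],T[:,1],1);a+=np.arctan(g[0])
print("axis",np.degrees(a),"offset",g[1]);print(T.round(4).tolist())
save(c,"ax.png",(250,100,390,270),4)
E
python3 axis.py 152; python3 prof.py 152; python3 go.py .528 .082 .06 60
```

```text
axis 152.07324221419827 offset 0.00011814508101561024
[[0.045, 0.0003, 0.021, 0.0316], [0.055, 0.0002, 0.0209, 0.0306], [0.065, 0.0004, 0.0205, 0.0306], [0.075, 0.0004, 0.0206, 0.03], [0.085, -0.0003, 0.0213, 0.029], [0.095, -0.0002, 0.0213, 0.0287], [0.105, -0.0002, 0.0214, 0.0288], [0.115, -0.0002, 0.0213, 0.0275], [0.125, 0.0002, 0.0245, 0.0274], [0.135, 0.0004, 0.0144, 0.023], [0.145, 0.0001, 0.0263, 0.0247], [0.155, 0.0006, 0.0279, 0.0255], [0.165, -0.0001, 0.0264, 0.0253], [0.175, 0.0, 0.0263, 0.0244], [0.185, 0.0002, 0.0263, 0.0242], [0.195, 0.0003, 0.0262, 0.0233], [0.205, 0.0003, 0.0264, 0.0231], [0.215, -0.0002, 0.0267, 0.0221], [0.225, 0.0002, 0.0298, 0.0235]]
t 14.575 p [0.4288 0.1445 0.1436] F [ 0.3 -1.2  0.2] gap 60.0
axis deg (scene) 153.1213072389706
[(np.float64(-0.015), np.float64(0.0347)), (np.float64(0.015), np.float64(0.0323)), (np.float64(0.045), np.float64(0.0313)), (np.float64(0.075), np.float64(0.0294)), (np.float64(0.105), np.float64(0.0282)), (np.float64(0.135), np.float64(0.0264)), (np.float64(0.165), np.float64(0.0251)), (np.float64(0.195), np.float64(0.0235)), (np.float64(0.225), np.float64(0.0231))]
t 14.78 p [0.4287 0.1441 0.1432] yaw 58.94 F [ 0.5  0.2 -0. ] gap 59.8 | shift [-117.1   -2.    83.2] roll -0.0184 tilt [ 1.e-04 -4.e-04 -1.e+00] j [-0.64  0.23  0.28  2.12 -0.09  0.8   0.72]
```

```bash
python3 go.py .5264 .0757 .005 62.07
```

```text
t 14.78 p [0.4287 0.1441 0.1432] yaw 58.94 F [ 0.5  0.2 -0. ] gap 59.8 | shift [-118.9   -8.2  138.2] roll -0.0546 tilt [ 1.e-04 -4.e-04 -1.e+00] j [-0.64  0.23  0.28  2.12 -0.09  0.8   0.72]
```

>>> carry_out(rows=[[-50, -4, 20, -0.027], [-100, -8, 50, -0.055], [-119, -8, 85, -0.055], [-119, -8, 110, -0.055], [-119, -8, 115, -0.055]])

```text
time: 15.4
ee_pos: [0.5253, 0.0757, 0.0267]
eef_rot: [[-0.884, 0.468, -0.003], [0.468, 0.884, -0.001], [0.002, -0.002, -1.0]]
contact_force: [0.2, -0.1, 0.3]
finger_gap: 0.703
gripper_force: 0.0
```

```bash
python3 go.py .5264 .0757 .005 62.07
```

```text
t 15.40 p [0.5253 0.0757 0.0267] yaw 62.11 F [ 0.2 -0.1  0.3] gap 60.1 | shift [-1.   0.6 21.7] roll 0.0006 tilt [-0.0028 -0.0011 -1.    ] j [-0.4   0.56  0.25  1.99 -0.23  0.62  1.08]
```

>>> carry_out(rows=[[0, 0, 10, 0], [0, 0, 21, 0], [0, 0, 22, 0], [0, 0, 22, 0], [0, 0, 22, 0]])

```text
time: 16.02
ee_pos: [0.5263, 0.0766, 0.0067]
eef_rot: [[-0.884, 0.467, 0.001], [0.467, 0.884, 0.0], [-0.001, 0.0, -1.0]]
contact_force: [0.6, -0.6, -0.5]
finger_gap: 0.701
gripper_force: 0.0
```

>>> carry_out(rows=[[0, 0, 0, 0], [0, 0, 0, 0], [0, 0, 0, 0], [0, 0, 0, 0], [0, 0, 0, 0]], fingers=0, newtons=60)

```text
time: 16.65
ee_pos: [0.5261, 0.0766, 0.0066]
eef_rot: [[-0.884, 0.467, 0.0], [0.467, 0.884, 0.0], [-0.0, 0.0, -1.0]]
contact_force: [-1.9, -0.6, 6.1]
finger_gap: 0.298
gripper_force: 58.9
```

```bash
python3 go.py .5264 .0757 .005 62.07
```

```text
t 16.65 p [0.5261 0.0766 0.0066] yaw 62.16 F [-1.9 -0.6  6.1] gap 25.5 | shift [-0.7 -0.6  1.6] roll 0.0016 tilt [ 2.e-04  1.e-04 -1.e+00] j [-0.39  0.59  0.24  1.99 -0.24  0.58  1.09]
```

>>> carry_out(rows=[[6, 0, 0, 0], [14, 0, 0, 0], [22, 0, 0, 0], [30, 0, 0, 0], [38, 0, 0, 0]])

```text
time: 17.27
ee_pos: [0.493, 0.0941, 0.0065]
eef_rot: [[-0.884, 0.467, 0.002], [0.467, 0.884, -0.0], [-0.002, 0.001, -1.0]]
contact_force: [5.5, -2.7, -2.2]
finger_gap: 0.298
gripper_force: 58.9
```

```bash
python3 go.py .5264 .0757 .005 62.07; python3 axis.py 152 | head -1
```

```text
t 17.27 p [0.493  0.0941 0.0065] yaw 62.14 F [ 5.5 -2.7 -2.2] gap 25.4 | shift [-38.2  -0.6   1.6] roll 0.0012 tilt [ 1.7e-03 -3.0e-04 -1.0e+00] j [-0.45  0.56  0.24  2.07 -0.24  0.54  1.05]
axis 152.97186557248676 offset -0.001435256972274834
```

>>> carry_out(rows=[[3, 0, 0, 0], [6, 0, 0, 0], [9, 0, 0, 0], [12, 0, 0, 0], [14, 0, 0, 0]])

```text
time: 18.15
ee_pos: [0.4821, 0.1001, 0.0069]
eef_rot: [[-0.884, 0.468, 0.004], [0.468, 0.884, -0.001], [-0.004, 0.002, -1.0]]
contact_force: [16.3, -9.8, -2.6]
finger_gap: 0.3
gripper_force: 59.0
```

```bash
python3 go.py .5264 .0757 .005 62.07
```

```text
t 18.15 p [0.4821 0.1001 0.0069] yaw 62.1 F [16.3 -9.8 -2.6] gap 25.6 | shift [-50.5  -0.8   2.1] roll 0.0005 tilt [ 4.4e-03 -5.0e-04 -1.0e+00] j [-0.47  0.55  0.24  2.09 -0.24  0.53  1.03]
```

>>> carry_out(rows=[[-1, 0, 0, 0], [-2, 0, 0, 0], [-3, 0, 0, 0], [-3, 0, 0, 0], [-3, 0, 0, 0]])

```text
time: 18.77
ee_pos: [0.4827, 0.0994, 0.0063]
eef_rot: [[-0.884, 0.467, 0.0], [0.467, 0.884, -0.0], [-0.0, -0.0, -1.0]]
contact_force: [3.9, -1.5, -1.3]
finger_gap: 0.299
gripper_force: 59.3
```

```bash
python3 go.py .5264 .0757 .005 62.07
python3 - <<'E'
from h import *
for n in("top","scene"):
    cs=[capture(n) for _ in range(4)];c=cs[0];c["image"]=np.mean([k["image"] for k in cs],0).astype(np.uint8)
    p=proj(c,[[.6893-.114*.8835,-.0105+.114*.4685,.03]])[0];print(n,p)
    x,y=p.astype(int);globals()[n]=cv2.resize(c["image"][y-20:y+20,x-20:x+20],(400,400),interpolation=cv2.INTER_CUBIC)
cv2.imwrite("pics/btn.png",np.hstack([top,scene])[...,::-1])
E
```

```text
t 18.77 p [0.4827 0.0994 0.0063] yaw 62.16 F [ 3.9 -1.5 -1.3] gap 25.5 | shift [-49.7  -0.5   1.3] roll 0.0016 tilt [ 2.e-04 -1.e-04 -1.e+00] j [-0.46  0.55  0.24  2.09 -0.24  0.53  1.04]
top [315.90465954 196.44353684]
scene [318.14611029 208.62634771]
```

View pics/btn.png

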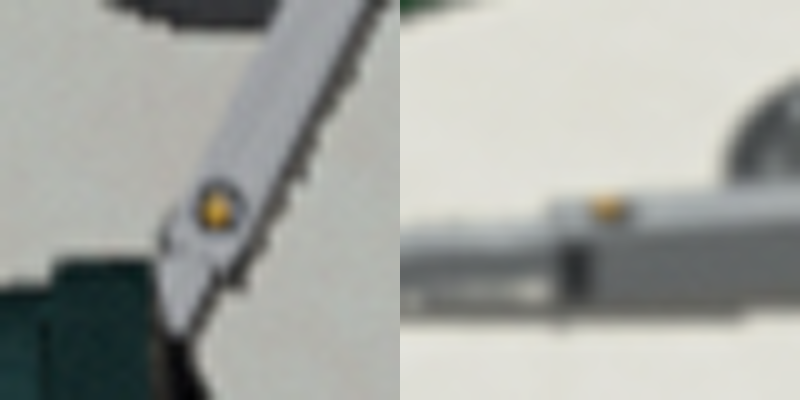

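The brass button is out through the hole in both halves, at (217,208) and (607,208), so the handle is locked. Now I'll turn the nut.

>>> carry_out(rows=[[-0.2, -9.4, 0, -0.04], [-0.9, -21, 0, -0.09], [-2.1, -31.5, 0, -0.135], [-3.8, -41.9, 0, -0.18], [-5.6, -51, 0, -0.22]])

```text
time: 19.8
ee_pos: [0.4642, 0.0515, 0.0065]
eef_rot: [[-0.965, 0.262, 0.001], [0.262, 0.965, 0.0], [-0.001, 0.0, -1.0]]
contact_force: [6.8, -1.7, -2.5]
finger_gap: 0.299
gripper_force: 59.3
```

```bash
python3 go.py .5264 .0757 .005 62.07; python3 axis.py 165|head -1
```

```text
t 19.80 p [0.4642 0.0515 0.0065] yaw 74.84 F [ 6.8 -1.7 -2.5] gap 25.6 | shift [-53.7  39.7   1.5] roll 0.2229 tilt [ 9.e-04  1.e-04 -1.e+00] j [-0.33  0.51  0.18  2.15 -0.18  0.49  1.3 ]
axis 164.40324627106776 offset 0.0003641377660837967
```

>>> carry_out(rows=[[-0.7, -9.4, 0, -0.04], [-1.9, -21, 0, -0.09], [-3.1, -31.5, 0, -0.135], [-4.8, -41.9, 0, -0.18], [-6.6, -51, 0, -0.22]])

```text
time: 20.68
ee_pos: [0.4564, 0.0016, 0.0063]
eef_rot: [[-0.999, 0.044, -0.001], [0.044, 0.999, 0.001], [0.001, 0.001, -1.0]]
contact_force: [2.7, 7.0, -1.9]
finger_gap: 0.301
gripper_force: 59.7
```

```bash
python3 go.py .5264 .0757 .005 62.07; python3 axis.py 176|head -1
```

```text
t 20.68 p [0.4564 0.0016 0.0063] yaw 87.47 F [ 2.7  7.  -1.9] gap 25.7 | shift [-66.6  77.1   1.3] roll 0.4434 tilt [-7.0e-04  1.1e-03 -1.0e+00] j [-0.17  0.5   0.11  2.17 -0.12  0.48  1.57]
axis 176.80639117144554 offset 0.0009222325269547843
```

>>> carry_out(rows=[[-0.2, -9.4, 0, -0.04], [-0.9, -21, 0, -0.09], [-2.1, -31.5, 0, -0.135], [-3.8, -41.9, 0, -0.18], [-5.6, -51, 0, -0.22]])

```text
time: 21.55
ee_pos: [0.4594, -0.0496, 0.0062]
eef_rot: [[-0.985, -0.175, -0.002], [-0.175, 0.985, 0.001], [0.001, 0.001, -1.0]]
contact_force: [0.7, 7.8, 1.2]
finger_gap: 0.3
gripper_force: 60.1
```

```bash
python3 go.py .5264 .0757 .005 62.07; python3 axis.py 189|head -1
```

```text
t 21.55 p [ 0.4594 -0.0496  0.0062] yaw 100.05 F [0.7 7.8 1.2] gap 25.6 | shift [-87.9 111.7   1.2] roll 0.6629 tilt [-0.0015  0.0012 -1.    ] j [-0.01  0.5   0.06  2.15 -0.06  0.49  1.84]
axis 189.87412216200704 offset 0.0006107057343863228
```

>>> carry_out(rows=[[-0.2, -9.4, 0, -0.04], [-0.9, -21, 0, -0.09], [-2.1, -31.5, 0, -0.135], [-3.8, -41.9, 0, -0.18], [-5.6, -51, 0, -0.22]])

```text
time: 22.42
ee_pos: [0.4734, -0.0989, 0.0061]
eef_rot: [[-0.923, -0.385, -0.002], [-0.385, 0.923, 0.001], [0.002, 0.002, -1.0]]
contact_force: [-4.6, 7.8, 4.8]
finger_gap: 0.303
gripper_force: 60.7
```

>>> carry_out(rows=[[-0.2, -9.4, 0, -0.04], [-0.9, -19, 0, -0.08], [-1.5, -25.5, 0, -0.11], [-1.5, -25.5, 0, -0.11], [-1.5, -25.5, 0, -0.11]])

```text
time: 23.05
ee_pos: [0.4847, -0.1224, 0.0061]
eef_rot: [[-0.876, -0.483, -0.002], [-0.483, 0.876, 0.0], [0.001, 0.001, -1.0]]
contact_force: [-5.1, 2.2, 3.1]
finger_gap: 0.301
gripper_force: 60.1
```

```bash
python3 go.py .5264 .0757 .005 62.07; python3 axis.py 208|head -1
```

```text
t 23.05 p [ 0.4847 -0.1224  0.0061] yaw 118.85 F [-5.1  2.2  3.1] gap 25.7 | shift [-132.1  153.4    1.1] roll 0.9911 tilt [-1.7e-03  2.0e-04 -1.0e+00] j [ 0.21  0.55 -0.03  2.06  0.03  0.54  2.23]
axis 207.69351508765615 offset 0.002255053235849784
```

>>> carry_out(rows=[[0, 0, 0, 0], [0, 0, 0, 0], [0, 0, 0, 0], [0, 0, 0, 0], [0, 0, -15, 0]], fingers=60)

```text
time: 23.92
ee_pos: [0.485, -0.1225, 0.0212]
eef_rot: [[-0.876, -0.483, -0.002], [-0.483, 0.876, 0.0], [0.001, 0.001, -1.0]]
contact_force: [-0.5, -0.7, 1.7]
finger_gap: 0.701
gripper_force: 0.0
```

>>> carry_out(rows=[[0, 0, -40, 0], [0, 0, -90, 0], [30, 0, -120, 0], [60, 0, -130, 0], [60, 0, -130, 0]])

```text
time: 24.55
ee_pos: [0.4321, -0.1528, 0.1532]
eef_rot: [[-0.877, -0.481, 0.002], [-0.481, 0.877, -0.001], [-0.001, -0.002, -1.0]]
contact_force: [0.6, 0.1, 0.0]
finger_gap: 0.703
gripper_force: 0.0
```

```bash
python3 go.py .5264 .0757 .005 62.07; python3 axis.py 208
python3 - <<'E'
from h import *
a=pickle.load(open("scene0.pkl","rb"));b=capture("scene")
for n in("top","scene"):
    c=capture(n);x,y=proj(c,[[.60,-.06,.02]])[0].astype(int);globals()[n]=cv2.resize(c["image"][y-35:y+35,x-35:x+35],(400,400),interpolation=cv2.INTER_CUBIC)
cv2.imwrite("pics/end.png",np.hstack([top,scene])[...,::-1])
E
```

```text
t 24.55 p [ 0.4321 -0.1528  0.1532] yaw 118.76 F [0.6 0.1 0. ] gap 60.1 | shift [-192.4  155.2  148.2] roll 0.9895 tilt [ 0.0021 -0.001  -1.    ] j [ 0.29  0.22 -0.02  2.09  0.01  0.83  2.34]
axis 207.33758687890182 offset 0.0014550781484455677
[[0.045, 0.0013, 0.0213, 0.0307], [0.055, 0.0016, 0.022, 0.0306], [0.065, 0.0015, 0.0223, 0.0304], [0.075, 0.0014, 0.0217, 0.0298], [0.085, 0.0011, 0.0211, 0.0298], [0.095, 0.0017, 0.0222, 0.0291], [0.105, 0.0016, 0.0221, 0.0285], [0.115, 0.0014, 0.0216, 0.0291], [0.125, 0.0016, 0.0254, 0.0274], [0.135, 0.0015, 0.0153, 0.0242], [0.145, 0.0012, 0.0149, 0.0239], [0.155, 0.0012, 0.0142, 0.023], [0.165, 0.0016, 0.0154, 0.0228], [0.175, 0.0013, 0.0151, 0.0222], [0.185, 0.0013, 0.0144, 0.0221], [0.195, 0.0014, 0.0285, 0.0242], [0.205, 0.0014, 0.0266, 0.0244], [0.215, 0.002, 0.0274, 0.0238], [0.225, 0.0015, 0.0276, 0.0233], [0.235, 0.0017, 0.0269, 0.0233], [0.245, 0.0017, 0.0284, 0.0227], [0.255, 0.0009, 0.0261, 0.0225], [0.265, 0.0019, 0.0302, 0.0219], [0.275, 0.001, 0.0295, 0.0231]]
```

View pics/end.png

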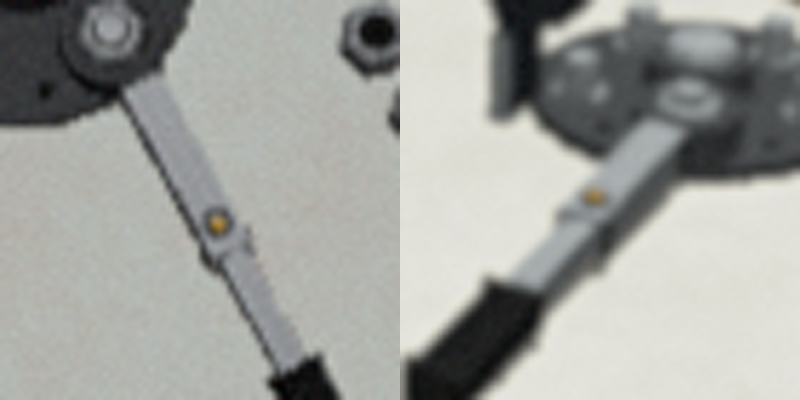

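The picture shows the ring seated over the nut at (110,30) and the button out at (217,222). The gripper is clear of everything.

```bash
python3 -c "
from workcell import *
print(close_job())"
```

```text
the job is handed in; nothing more can be done
None
```

I handed the job in at about 25 s without getting a verdict back: the ring is home on the nut, the handle is locked out with its button showing, the nut is turned loose by an estimated 43 to 55 degrees, and the gripper is clear (I didn't re-measure the wrench and can, but the arm never went near either).

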